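# Change the work on the relief-carving board

## Robot

A 6-joint arm with a two-finger parallel gripper is mounted at the origin on the work surface. World frame = base frame: x ahead of the robot, y to its left, z up, the work surface at z = 0. Lengths are in m, angles in rad, forces in N, time in s.
With the tool pointing down it reaches from about 0.4 to 0.825 m from the base axis. Payload 7 kg.
Tool frame: the origin (TCP) lies at the very end of the fingers, on their centre line; the grasp point (between the pads) lies arm.hold_point_z behind it (arm.hold_point_z is the distance from the TCP to the grasp point, in m); z points along the fingers, y is the line along which they close (so a half turn about z gives the same grasp; the last joint's range is limited). The gripper opens to 88 mm and grips with 3 to 60 N. Pads are 19 mm wide; open, the fingers measure 130 mm over their backs; the gripper's body (78 mm by 193 mm) begins 47 mm behind the grasp point.
Start: joints at [-0.93, 0.359, 0.012, 0, -1.224, -0.288], TCP at [0.233, -0.633, 0.227] pointing down, gripper open.
Joint ranges: [-3.07, 3.07], [-1.43, 2.12], [-1.02, 1.25], [-3.03, 1.67], [-3.05, -0], [-3.03, 3.03]. Speed limits (rad/s): [2.39, 2.39, 3.01, 3.14, 3.14, 3.14].

## Interface

Orientations are given as [roll, pitch, yaw] about the fixed x, y, z axes, in that order (R = Rz(yaw) Ry(pitch) Rx(roll)).
In Python, from station import arm gives the robot as it stands.
- The arm moves only by the tool jog_arm, called after "Emit:" as name(argument=value, ...), one argument or row to a line, values as JSON. Schema: {"type":"object","properties":{"motion":{"type":"array","items":{"type":"array","prefixItems":[{"type":"number"},{"type":"array","items":{"type":"number"},"minItems":3,"maxItems":3},{"type":"number"}],"minItems":3,"maxItems":3},"minItems":1,"maxItems":20},"squeeze":{"type":"number"},"only":{"type":"string"},"quiet":{"type":"boolean"},"lines":{"type":"string"}},"required":["motion"],"additionalProperties":false}. motion is a list of rows, 1 to 20 of them, each written [opening, [dx, dy, dz], turn]: the finger opening in m, then dx, dy, dz in m, then a turn about the tool's z in rad; each row is the pose to reach, as a shift and turn from the pose commanded when the call began, along the tool's axes at that moment; what a row does not reach only later rows make up. A row lasts 1/12 s, in which the tool goes at most 0.0417 m and 0.125 rad, less where a joint would pass 70% of its speed; a pose out of reach is approached as far as the arm can. The fingers move at their own pace and stop on an object; squeeze is the grip in N (left out, the last holds). Time passes only in rows, so rows that do not move let the fingers close. The tool returns the time, the measured TCP pose, the force, the opening and the grip force at its end. only (a regular expression) keeps the lines of the reply that match it, lines (a string "A,B") keeps lines A to B, and quiet returns only ok. Input that does not fit is refused with a message, and nothing moves.
- arm.get_state(): the state, without advancing time (a new reading comes with each control period).
- arm.grab_frame(name): name is "scene" or "top" or "wrist"; returns the picture (420x560x3 uint8, red, green, blue); there is no depth.
- arm.camera_params(name): a dict with "fx", "fy", "cx", "cy" (pixels), "D" ([k1, k2, p1, p2, k3] as OpenCV has them; the pictures are not rectified), "T" (4x4, takes a point from camera to world coordinates); the wrist camera has in their place "hand_eye" (4x4, takes a point from camera to tool coordinates, whose origin is the TCP and whose axes are the flange's). Camera axes: x right, y down, z forward; pixel columns grow to the right and rows downward; lengths in m; the calibration is good to about 2 mm. A picture is of the moment at which its call begins: read the wrist's pose just before it. camera_params takes no time and is no camera call.
- arm.job_done(): hands the job in; it is judged then, once.
The state is a dict: "t": time; "q": joint angles; "qd": joint speeds; "joint_efforts": joint torques, N m; "eef_pos": TCP position; "ee_rot": TCP orientation; "force": force on the tool from outside, world axes, zero at the start; "moment": the same for the moment, N m; "width": finger opening in m; "gripper_force": force on a finger pad.
Only numpy, scipy, OpenCV 4.12 (cv2) and the standard library are available. Lean on these libraries where they do the work, as an engineer would, in place of code of your own. Each camera call takes 0.05 s, during which the arm holds its last target. There are 200 camera calls.

## Task

The carved panel is finished: take it off the carving board by tilting it out from under the lip, and lean it against the plain side of the tool chest, standing on the bench right way up (stem end down), square to the chest, carved face outwards, slanting back about 20 degrees from upright. Then load the plain blank in its place: tilt one end in under the lip and lower the other end until it lies flat in the pocket. Let go of both and leave the other things on the bench where they are.

Things in the scene. Friction and masses are not known exactly. Their poses are not given: they have to be found in the camera images.
- panel: finished panel of pale wood, a slab 160 x 60 x 22 mm, about 0.12 kg, one face carved with a plant inside a 6 mm rim (nothing stands above the rim). Loose. Origin at the slab's centre; x along the 160 mm length to the top (flower) end, y across the width, z out of the carved face. Starts flat in the board's pocket, carved face up, stem end under the lip. Grip it across the 60 mm width
- panel_top (a point): middle of the panel's back edge at the top (flower) end: 80 mm from the origin along panel +x and 11 mm along -z. This edge touches the chest when the panel leans
- panel_foot (a point): middle of the panel's back edge at the foot (stem) end: 80 mm along panel -x and 11 mm along -z. This edge stands on the bench when the panel leans
- blank: plain blank of the same pale wood, a slab 160 x 60 x 22 mm, about 0.12 kg, no carving. Loose, lies flat on the bench. Origin at the slab's centre; x along the 160 mm length, y across the 60 mm width, z up. Its two ends and two faces are alike: either end may go under the lip
- board: carving board screwed to the bench: plywood base 18 mm thick, 245 mm long (x -120 to +125), 120 mm wide; head block with a lip at one end, low stop at the other. Origin on the bench top under the pocket's centre; x along its length towards the lip, z up. The long sides of the pocket are open, so fingers can pass beside the work down to the base, except at the guides (see pocket)
- pocket (a point): centre of the pocket floor (top of the base, 18 mm above the bench); axes as board. The pocket is 165 mm long: from the stop strip's face at x = -82.5 (strip 8 mm high, 15 thick, 100 wide) to the head block's face at x = +82.5. Two side guides, 10 mm high, 14 thick, run from x = 52.5 to 82.5 with a 66 mm gap between them (y -33 to +33)
- lip (a point): middle of the lip's lower edge: x = 72.5 mm from the pocket's centre, 27 mm above the pocket floor; axes as board. The lip is 120 mm wide, 10 mm thick (top 37 mm above the floor) and overhangs the pocket by 10 mm, from the head block's face back to this edge
- chest: dark wooden tool chest, fixed, 220 mm deep, 260 wide, 170 high (carrying handle on top to 197 mm), drawers with brass knobs on one end. Origin on the bench top at the middle of the foot of its plain side; x points level out of that side, towards where the panel is to stand; y runs level along the side; z up. The side is flat and upright, in the plane x = 0, y -130 to +130 mm, up to z = 170 mm
- chest_side (a point): the same point as the origin of chest, same axes
- mallet: wooden joiner's mallet lying on the bench, 260 mm long, head 60 x 115 x 60 mm; bystander. Origin on the bench under the handle, 60 mm from the head
- gouge: carving gouge lying on the bench, 240 mm long, 22 mm thick; bystander. Origin on the bench under its ferrule
- pot: terracotta pot of brushes, 80 mm across, about 170 mm high with the brushes; bystander. Origin at the centre of its underside
- duck: carved wooden duck on a plinth 110 x 55 mm, 127 mm high; bystander. Origin at the centre of its underside

How it is judged:
On the way, in this order (a step that is already met when the one before it is completed fails the run):
1. the finished panel leans against the chest, released (angle between panel's own z axis and vertical between 1 and 1.42 rad and x of panel_top in the frame of chest_side between -0.006 and 0.01 m and x of panel_foot in the frame of chest_side between 0.02 and 0.1 m and y of panel in the frame of chest_side between -0.1 and 0.1 m and height (world z) of panel_foot below 0.008 m and angle between the y axis of panel and the y axis of chest, either way round below 0.2 rad and linear speed of panel below 0.02 m/s and contact force between panel and the fingers below 0.01 N), for 0.2 s.
2. the blank lies flat in the pocket under the lip, released (x of blank in the frame of pocket between -0.006 and 0.006 m and y of blank in the frame of pocket between -0.006 and 0.006 m and z of blank in the frame of pocket between 0.008 and 0.0135 m and angle between the z axis of blank and the z axis of board, either way round below 0.05 rad and angle between the x axis of blank and the x axis of board, either way round below 0.09 rad and linear speed of blank below 0.02 m/s and contact force between blank and the fingers below 0.01 N), for 0.2 s.
At the end, for the whole second after the job is handed in: Panel at rest, stem end on the bench, 9 to 32 deg back from upright, carved face out, top edge within 10 mm of the chest's side, foot 20 to 100 mm out, centre within 100 mm of its middle, square within 11 deg. Blank at rest flat in the pocket (6 mm, 3 deg; on its floor). Fingers touch neither (all of step 1 and all of step 2).
It fails at once if the mallet is moved more than 40 mm or knocked over (distance of mallet from where it was at the start of the episode above 0.04 m or angle between mallet's own z axis and vertical above 0.5 rad).
It fails at once if the gouge is moved more than 40 mm or knocked over (distance of gouge from where it was at the start of the episode above 0.04 m or angle between gouge's own z axis and vertical above 0.5 rad).
It fails at once if the pot is moved more than 40 mm or knocked over (distance of pot from where it was at the start of the episode above 0.04 m or angle between pot's own z axis and vertical above 0.5 rad).
It fails at once if the duck is moved more than 40 mm or knocked over (distance of duck from where it was at the start of the episode above 0.04 m or angle between duck's own z axis and vertical above 0.5 rad).
It also fails if it takes over 54 s, if anything falls off the work surface, if the arm or the gripper's body presses on something with over 40 N, if the wrist force passes 120 N, or if a joint passes its speed limit or range.

## Working session

There is one attempt and no reset: what is moved stays moved. The work goes in short steps, Python scripts to look and compute and a tool call to move; the robot and the scene stay as the last step left them, time stands still between calls to the robot, and variables do not carry over. Pictures are saved under pics/ and viewed, at most 10 in all, crops included, and the job is handed in when it is done.

```bash
ls; mkdir -p pics; python3 - <<'E'
from station import arm
import cv2
s=arm.get_state();print({k:s[k] for k in('t','eef_pos','ee_rot','width')},arm.hold_point_z)
for n in("scene","top"):
    cv2.imwrite(f"pics/{n}0.png",arm.grab_frame(n)[:,:,::-1]);print(n,arm.camera_params(n))
print(arm.camera_params("wrist"))
E
```

```text
pics
station.py
{'t': 0.0, 'eef_pos': array([ 0.23301475, -0.63296192,  0.22562911]), 'ee_rot': array([ 3.13991535e+00, -1.45031331e-04, -2.78893593e+00]), 'width': 0.08768124601918778} 0.0188
scene {'fx': 434.2728562006846, 'fy': 434.2728562006846, 'cx': 275.81522521993907, 'cy': 215.85500902934044, 'D': array([-0.09237627,  0.        ,  0.        ,  0.        ,  0.        ]), 'T': array([[-0.32469089,  0.79193439, -0.51712257,  1.26384881],
       [ 0.94574474,  0.27874756, -0.1669332 ,  0.20863924],
       [ 0.01194651, -0.54326764, -0.83947457,  1.06014798],
       [ 0.        ,  0.        ,  0.        ,  1.        ]])}
top {'fx': 383.35824537667736, 'fy': 383.35824537667736, 'cx': 278.4937371687381, 'cy': 208.27550868478951, 'D': array([-0.10398474,  0.        ,  0.        ,  0.        ,  0.        ]), 'T': array([[-0.01246201, -0.99431783,  0.10572013,  0.54749432],
       [-0.99956385,  0.01521864,  0.02530825, -0.01068296],
       [-0.02677336, -0.10535863, -0.99407381,  0.87284859],
       [ 0.        ,  0.        ,  0.        ,  1.        ]])}
{'fx': 309.89756078983623, 'fy': 309.89756078983623, 'cx': 282.14328484064805, 'cy': 209.4436239685898, 'D': array([-0.07158398,  0.        ,  0.        ,  0.        ,  0.        ]), 'hand_eye': array([[-6.82903696e-04, -9.68753709e-01, -2.48023758e-01,
         6.68053873e-02],
       [ 9.99999709e-01, -5.77379592e-04, -4.98197745e-04,
        -3.76524761e-04],
       [ 3.39427058e-04, -2.48024026e-01,  9.68753822e-01,
        -1.56840655e-01],
       [ 0.00000000e+00,  0.00000000e+00,  0.00000000e+00,
         1.00000000e+00]])}
```

View pics/top0.png

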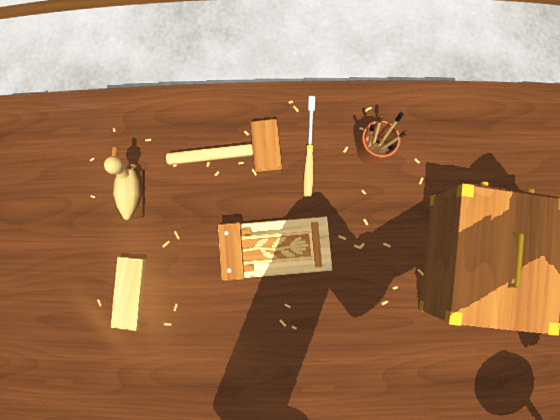

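View pics/scene0.png

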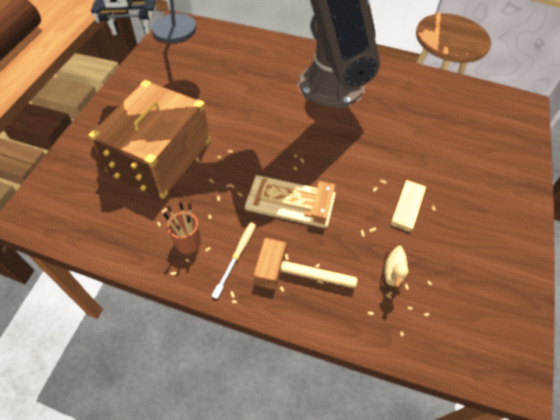

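The top view shows the board lying along the image row, with the lip at the left (world +y, about (230,250)). The chest's plain side faces it at (425–455, 185–320), and the blank is at (127,293). I'll zoom in on these for measurement.

```bash
cat > h.py <<'E'
import numpy as np,cv2
from scipy.spatial.transform import Rotation as R
from station import arm
def toolT(s):
    T=np.eye(4);T[:3,:3]=R.from_euler('xyz',s['ee_rot']).as_matrix();T[:3,3]=s['eef_pos'];return T
def px2w(name,uv,z,T=None):
    c=arm.camera_params(name);K=np.array([[c['fx'],0,c['cx']],[0,c['fy'],c['cy']],[0,0,1]])
    if T is None:T=c['T']
    p=cv2.undistortPoints(np.array(uv,float).reshape(-1,1,2),K,c['D'])[:,0]
    d=np.c_[p,np.ones(len(p))]@T[:3,:3].T
    z=np.broadcast_to(z,len(p));k=(z-T[2,3])/d[:,2]
    return T[:3,3]+d*k[:,None]
def w2px(name,P,T=None):
    c=arm.camera_params(name);K=np.array([[c['fx'],0,c['cx']],[0,c['fy'],c['cy']],[0,0,1]])
    if T is None:T=c['T']
    Ti=np.linalg.inv(T)
    return cv2.projectPoints(np.array(P,float).reshape(-1,3),cv2.Rodrigues(Ti[:3,:3])[0],Ti[:3,3],K,c['D'])[0][:,0]
E
python3 - <<'E'
import cv2,numpy as np
from h import *
im=cv2.imread("pics/top0.png")
r=lambda x0,y0,w,h,s:cv2.resize(im[y0:y0+h,x0:x0+w],None,fx=s,fy=s,interpolation=cv2.INTER_CUBIC)
M=np.zeros((560,800,3),np.uint8)
M[:400,:650]=r(210,205,130,80,5)
M[:560,650:800]=r(410,160,50,186,3)[:560][:, :150] if 0 else cv2.copyMakeBorder(r(410,160,50,180,3),0,20,0,0,0)
cv2.imwrite("pics/m1.png",M)
g=im[240:340,100:155]; hsv=cv2.cvtColor(g,cv2.COLOR_BGR2HSV)
m=((hsv[:,:,2]>200)&(hsv[:,:,0]>14)).astype(np.uint8)
c=max(cv2.findContours(m,0,2)[0],key=cv2.contourArea)
b=cv2.boxPoints(cv2.minAreaRect(c))+[100,240]; print(b,cv2.contourArea(c))
w=px2w("top",b,0.022);print(w.round(4),np.linalg.norm(np.diff(w,axis=0),axis=1),w.mean(0))
E
```

```text
[[109.63288212 328.01296997]
 [116.64997101 256.08780861]
 [142.91220093 258.64997864]
 [135.89511108 330.57514191]] 1780.0
[[0.372  0.3957 0.022 ]
 [0.5342 0.3808 0.022 ]
 [0.5283 0.3185 0.022 ]
 [0.3676 0.3337 0.022 ]] [0.16288802 0.06260448 0.16144497] [0.45052438 0.3571917  0.022     ]
```

View pics/m1.png

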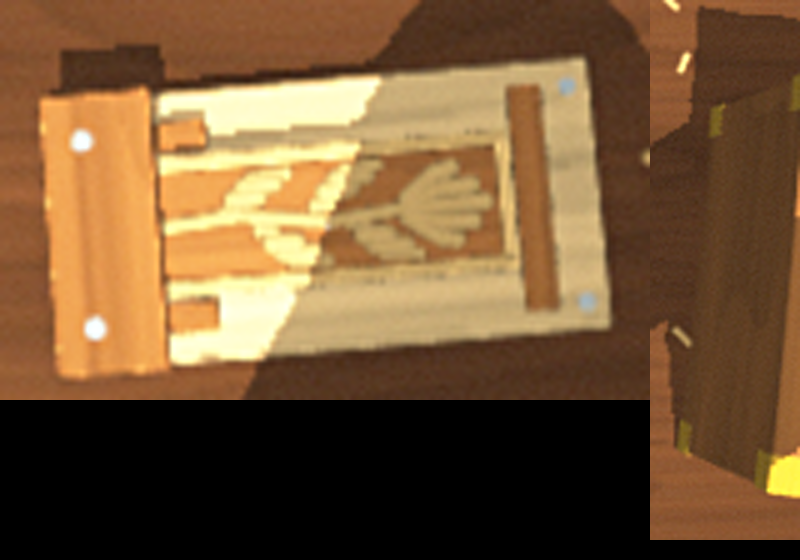

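The zoom gives the lip edge at m1 pixels (150,88)–(168,368), the base's stop-end corners at (585,58) and (610,327), and the panel's flower end at about (510,133)–(518,268). The chest foot edge is at (712,103)–(678,452) and its top edge at (797,76)–(758,488).

```bash
python3 - <<'E'
from h import *
A=lambda p:np.array(p)/5+[210,205]
B=lambda p:(np.array(p)-[650,0])/3+[410,160]
f=lambda n,p,z:print(n,(w:=px2w("top",p,z)).round(4)[:,:2].tolist(),'len',np.linalg.norm(w[1]-w[0]).round(4),'mid',w.mean(0).round(4)[:2],'ang',np.degrees(np.arctan2(*(w[1]-w[0])[[1,0]])).round(2))
f('lip',A([(151,89),(170,368)]),.055)
f('headback',A([(40,98),(59,377)]),.055)
f('base',A([(585,58),(610,327)]),.018)
f('stop',A([(507,87),(527,308)]),.026)
f('panelend',A([(504,133),(518,268)]),.04)
f('foot',B([(712,103),(678,452)]),0)
f('top',B([(797,76),(758,488)]),.17)
E
```

```text
lip [[0.6044, 0.0927], [0.4857, 0.0851]] len 0.1189 mid [0.5451 0.0889] ang -176.34
headback [[0.6011, 0.1408], [0.4822, 0.1326]] len 0.1192 mid [0.5417 0.1367] ang -176.06
base [[0.618, -0.0971], [0.4987, -0.1053]] len 0.1196 mid [ 0.5584 -0.1012] ang -176.04
stop [[0.605, -0.0615], [0.508, -0.0683]] len 0.0973 mid [ 0.5565 -0.0649] ang -175.98
panelend [[0.5841, -0.0589], [0.5258, -0.0638]] len 0.0585 mid [ 0.555  -0.0614] ang -175.21
foot [[0.6674, -0.3411], [0.4033, -0.3032]] len 0.2668 mid [ 0.5353 -0.3222] ang 171.84
top [[0.6604, -0.3325], [0.408, -0.2954]] len 0.2551 mid [ 0.5342 -0.314 ] ang 171.63
```

```bash
cat >> h.py <<'E'
def d(p,yaw):
    "tool-axes shift and z turn from the present pose (tool down) to p, yaw(deg)"
    s=arm.get_state();T=toolT(s);v=T[:3,:3].T@(np.array(p)-T[:3,3])
    a=(np.radians(yaw)-s['ee_rot'][2]+np.pi)%(2*np.pi)-np.pi
    print('d',v.round(4),'turn',round(-a,3))
E
python3 -c "
from h import *
d([.5538,-.0342,.25],-86)"
```

Emit:
jog_arm(
  motion=[
    [0.088,[0,0,-0.03],0],
    [0.088,[-0.508,0.451,-0.024],-1.288],
    [0.088,[-0.508,0.451,-0.024],-1.288],
    [0.088,[-0.508,0.451,-0.024],-1.288],
    [0.088,[-0.508,0.451,-0.024],-1.288],
    [0.088,[-0.508,0.451,-0.024],-1.288],
    [0.088,[-0.508,0.451,-0.024],-1.288],
    [0.088,[-0.508,0.451,-0.024],-1.288],
    [0.088,[-0.508,0.451,-0.024],-1.288],
    [0.088,[-0.508,0.451,-0.024],-1.288],
    [0.088,[-0.508,0.451,-0.024],-1.288],
    [0.088,[-0.508,0.451,-0.024],-1.288],
    [0.088,[-0.508,0.451,-0.024],-1.288],
    [0.088,[-0.508,0.451,-0.024],-1.288],
    [0.088,[-0.508,0.451,-0.024],-1.288],
    [0.088,[-0.508,0.451,-0.024],-1.288],
    [0.088,[-0.508,0.451,-0.024],-1.288],
    [0.088,[-0.508,0.451,-0.024],-1.288],
    [0.088,[-0.508,0.451,-0.024],-1.288],
  ],
  squeeze=3,
)

```text
t: 1.68
eef_pos: [0.5552, -0.0317, 0.2496]
ee_rot: [3.14, -0.0, -1.497]
force: [0.4, -0.7, -0.2]
width: 0.0878
gripper_force: 0.0
```

```bash
python3 - <<'E'
from h import *
s=arm.get_state();T=toolT(s)@arm.camera_params("wrist")['hand_eye']
np.save("T1.npy",T);im=arm.grab_frame("wrist")[:,:,::-1].copy();cv2.imwrite("pics/w1raw.png",im)
c=np.array([.5502,.0177]);x=np.array([np.cos(np.radians(94)),np.sin(np.radians(94))]);y=np.array([-x[1],x[0]])
P=lambda a,b,z:[*(c+a*x+b*y),z]
# predicted panel top outline, lip edge, stop
for q in([P(-.08,-.03,.04),P(-.08,.03,.04)],[P(-.08,.03,.04),P(.0725,.03,.04)],[P(-.08,-.03,.04),P(.0725,-.03,.04)],[P(.0725,-.06,.055),P(.0725,.06,.055)],[P(-.12,-.06,.018),P(-.12,.06,.018)],[P(-.0825,-.05,.026),P(-.0825,.05,.026)]):
    u=w2px("wrist",q,T).round().astype(int);cv2.line(im,tuple(map(int,u[0])),tuple(map(int,u[1])),(255,0,255),1)
cv2.imwrite("pics/w1.png",cv2.resize(im,None,fx=1.4,fy=1.4,interpolation=cv2.INTER_CUBIC))
E
```

```text
(no output)
```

View pics/w1.png

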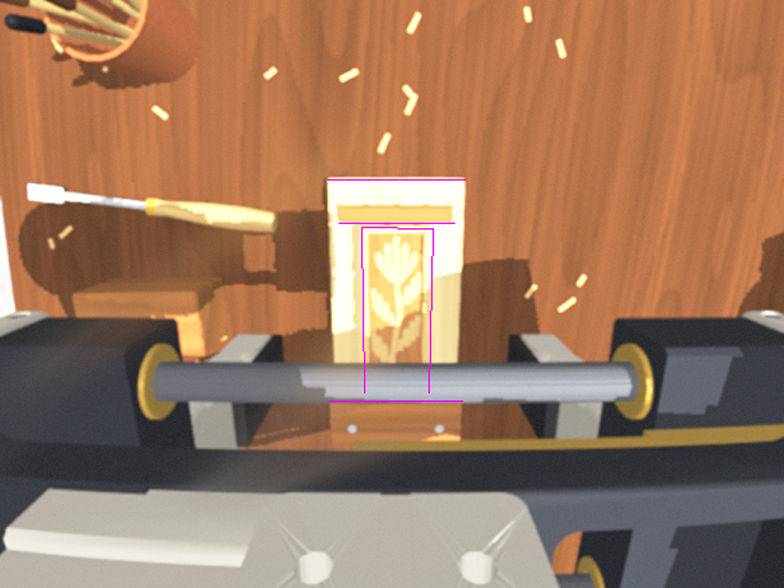

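The wrist view confirms the estimate: the predicted panel outline (362–433, 228), stop (y=222), lip (y=401) and base end (y=180) all fall on the real edges. Descending now.

```bash
python3 -c "
from h import *
d([.5538,-.0342,.021],-86)"
```

```text
d [0.001  0.0003 0.2287] turn 0.003
```

Emit:
jog_arm(
  motion=[
    [0.088,[0.001,0,0.2],0.003],
    [0.088,[0.001,0,0.2],0.003],
    [0.088,[0.001,0,0.2],0.003],
    [0.088,[0.001,0,0.2],0.003],
    [0.088,[0.001,0,0.2],0.003],
    [0.088,[0.001,0,0.215],0.003],
    [0.088,[0.001,0,0.2285],0.003],
    [0.088,[0.001,0,0.2285],0.003],
    [0.088,[0.001,0,0.2285],0.003],
    [0.05,[0.001,0,0.2285],0.003],
    [0.05,[0.001,0,0.2285],0.003],
    [0.05,[0.001,0,0.2285],0.003],
    [0.05,[0.001,0,0.2285],0.003],
    [0.05,[0.001,0,0.2285],0.003],
    [0.05,[0.001,0,0.2285],0.003],
    [0.05,[0.001,0,0.2285],0.003],
  ],
  squeeze=10,
)

```text
t: 3.07
eef_pos: [0.5545, -0.0356, 0.0226]
ee_rot: [-3.141, 0.0, -1.504]
force: [-1.0, -0.6, 5.3]
width: 0.0605
gripper_force: 10.0
```

Emit:
jog_arm(
  motion=[
    [0.05,[-0.001,0,-0.007],0],
    [0.05,[-0.002,0,-0.014],0],
    [0.05,[-0.003,0,-0.021],0],
    [0.05,[-0.004,0,-0.028],0],
    [0.05,[-0.004,0,-0.03],0],
    [0.05,[-0.004,0,-0.03],0],
  ],
  squeeze=8,
)

```text
t: 3.57
eef_pos: [0.5544, -0.0314, 0.0531]
ee_rot: [-3.14, 0.0, -1.504]
force: [0.1, -0.6, -1.5]
width: 0.0599
gripper_force: 8.0
```

Emit:
jog_arm(
  motion=[
    [0.05,[0.006,0,0],0],
    [0.05,[0.012,0,0],0],
    [0.05,[0.018,0,0],0],
    [0.05,[0.024,0,-0.004],0],
    [0.05,[0.024,0,-0.004],0],
  ],
  squeeze=8,
)

```text
t: 3.98
eef_pos: [0.5557, -0.0568, 0.0564]
ee_rot: [-3.142, -0.0, -1.505]
force: [0.2, -0.1, -1.4]
width: 0.0598
gripper_force: 8.0
```

```bash
python3 - <<'E'
from h import *
a=arm.grab_frame("top")[130:330,180:440,::-1];b=arm.grab_frame("scene")[130:330,180:440,::-1]
cv2.imwrite("pics/t2.png",np.hstack([cv2.resize(x,(400,308)) for x in(a,b)]))
E
```

```text
(no output)
```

View pics/t2.png

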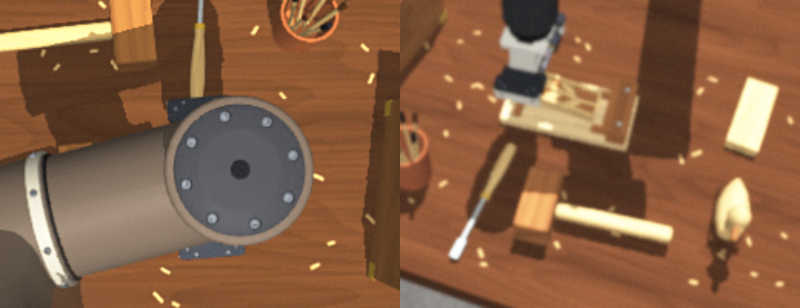

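The panel is clear of the lip (top crop: the gripper is over the flower end). I'll lift it with a light grip so it can hang stem-down.

Emit:
jog_arm(
  motion=[
    [0.05,[0.01,0,-0.02],0],
    [0.05,[0.02,0,-0.04],0],
    [0.05,[0.03,0,-0.06],0],
    [0.05,[0.04,0,-0.08],0],
    [0.05,[0.045,0,-0.1],0],
    [0.05,[0.05,0,-0.12],0],
    [0.05,[0.05,0,-0.15],0],
    [0.05,[0.05,0,-0.18],0],
    [0.05,[0.05,0,-0.2],0],
    [0.05,[0.05,0,-0.2],0],
    [0.05,[0.05,0,-0.2],0],
    [0.05,[0.05,0,-0.2],0],
  ],
  squeeze=4,
)

```text
t: 5.08
eef_pos: [0.5582, -0.1052, 0.2551]
ee_rot: [3.14, 0.001, -1.504]
force: [-0.1, -0.6, -1.7]
width: 0.06
gripper_force: 4.0
```

```bash
python3 - <<'E'
from h import *
s=arm.get_state();print(s['eef_pos'],s['force'],s['width'])
a=arm.grab_frame("wrist")[:,:,::-1];b=arm.grab_frame("scene")[60:330,80:440,::-1]
cv2.imwrite("pics/t3.png",np.hstack([cv2.resize(a,(400,300)),cv2.resize(b,(400,300))]))
E
```

```text
[ 0.55821552 -0.10523831  0.25512499] [-0.08344721 -0.64029505 -1.68651106] 0.059988947833217246
```

View pics/t3.png

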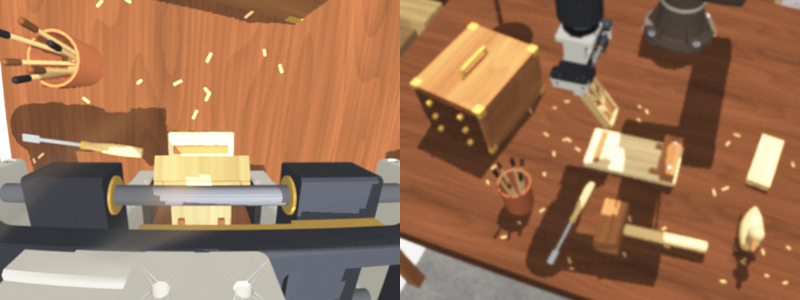

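```bash
python3 - <<'E'
from h import *
s=arm.get_state();p=s['eef_pos'];yaw=s['ee_rot'][2]
t=np.array([-np.cos(yaw),-np.sin(yaw),0]);w=np.array([-t[1],t[0],0]);up=np.array([0,0,1])
piv=p+[0,0,.0095]
for A in range(30,91,10):
    a=np.radians(A);ax=t*np.cos(a)-up*np.sin(a);n=t*np.sin(a)+up*np.cos(a)  # ax: to stem, n: carved face
    P=[piv+ax*l+n*h+w*k for l,h,k in((.132,.011,.03),(.132,.011,-.03),(.132,-.011,.03),(.132,-.011,-.03))]
    u=w2px("scene",P);print(A,((u-[80,60])*1.111+[400,0]).round().tolist(),P[0][2].round(3))
E
```

```text
30 [[637.0, 96.0], [631.0, 115.0], [632.0, 101.0], [626.0, 120.0]] 0.208
40 [[632.0, 101.0], [625.0, 120.0], [626.0, 105.0], [619.0, 123.0]] 0.188
50 [[626.0, 105.0], [619.0, 123.0], [619.0, 107.0], [612.0, 126.0]] 0.17
60 [[618.0, 107.0], [612.0, 126.0], [611.0, 108.0], [604.0, 127.0]] 0.155
70 [[611.0, 109.0], [604.0, 127.0], [603.0, 109.0], [596.0, 127.0]] 0.144
80 [[602.0, 109.0], [595.0, 127.0], [594.0, 108.0], [587.0, 126.0]] 0.136
90 [[594.0, 108.0], [586.0, 126.0], [585.0, 106.0], [578.0, 124.0]] 0.132
```

```bash
python3 -c "
from h import *
d([.547,-.228,.255],-98.3)"
```

```text
d [ 0.1216  0.0192 -0.0004] turn 0.212
```

Emit:
jog_arm(
  motion=[
    [0.05,[0.03,0.005,0],0.1],
    [0.05,[0.06,0.01,0],0.2],
    [0.05,[0.09,0.015,0],0.212],
    [0.05,[0.122,0.019,0],0.212],
    [0.05,[0.122,0.019,0],0.212],
    [0.05,[0.122,0.019,0],0.212],
    [0.05,[0.122,0.019,0],0.212],
    [0.05,[0.122,0.019,0],0.212],
  ],
  squeeze=3,
)

```text
t: 5.85
eef_pos: [0.5479, -0.2279, 0.2554]
ee_rot: [3.14, 0.0, -1.715]
force: [-0.1, 0.8, -1.5]
width: 0.0601
gripper_force: 3.0
```

```bash
python3 - <<'E'
from h import *
s=arm.get_state();T=toolT(s)@arm.camera_params("wrist")['hand_eye'];np.save("T2.npy",T)
print(s['eef_pos'],s['ee_rot'],s['force'])
a=arm.grab_frame("wrist")[:,:,::-1];b=arm.grab_frame("scene")[60:270,80:360,::-1]
cv2.imwrite("pics/w4.png",a);cv2.imwrite("pics/s4.png",b)
M=np.zeros((600,800,3),np.uint8);M[:300,:800]=cv2.resize(a[:225],(800,321))[:300];M[300:,:400]=cv2.resize(b,(400,300))
cv2.imwrite("pics/t4.png",M)
E
```

```text
[ 0.54792872 -0.22787519  0.25536362] [ 3.14044824e+00  1.53577127e-04 -1.71532300e+00] [-0.09218907  0.82887866 -1.47240749]
```

View pics/t4.png

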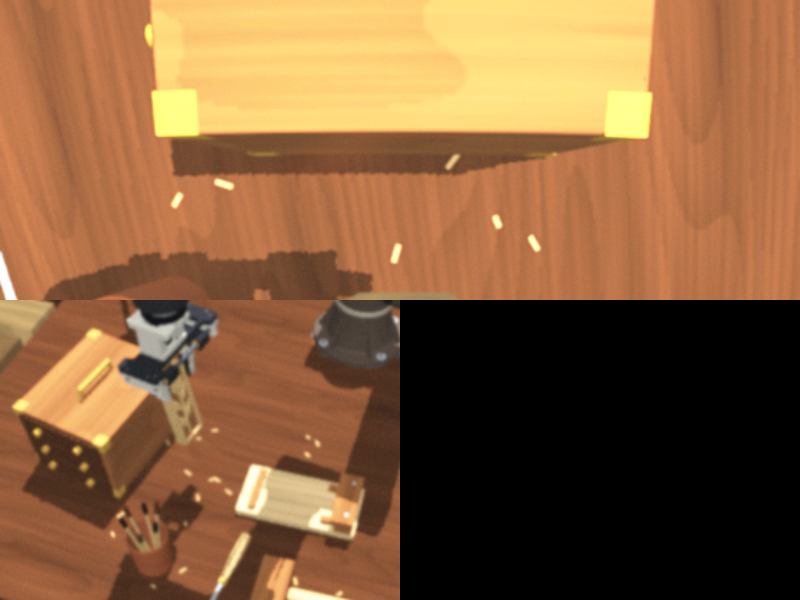

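```bash
python3 - <<'E'
from h import *
T=np.load("T2.npy");sc=np.array([800/560,321/225])
for q,z in(([(152,136),(651,138)],.17),([(247,154),(556,155)],0)):
    w=px2w("wrist",np.array(q)/sc,z,T);e=w[1]-w[0];print(w.round(4).tolist(),np.linalg.norm(e),w.mean(0),np.degrees(np.arctan2(e[1],e[0])))
s=arm.get_state();p=s['eef_pos'];yaw=s['ee_rot'][2]
t=np.array([-np.cos(yaw),-np.sin(yaw),0]);w=np.array([-t[1],t[0],0]);up=np.array([0,0,1])
piv=p+[0,0,.0095]
for A in range(50,96,10):
    a=np.radians(A);ax=t*np.cos(a)-up*np.sin(a);n=t*np.sin(a)+up*np.cos(a)
    P=[piv+ax*l+n*h+w*k for l,h,k in((.132,.011,.03),(.132,.011,-.03),(.132,-.011,.03),(.132,-.011,-.03))]
    u=w2px("scene",P);print(A,((u-[80,60])/.7+[0,300]).round().tolist(),P[2][2].round(3))
E
```

```text
[[0.6664, -0.3409, 0.17], [0.4033, -0.3013, 0.17]] 0.2661036402611051 [ 0.53487025 -0.32111802  0.17      ] 171.4505180015641
[[0.6728, -0.3435, 0.0], [0.3974, -0.3023, 0.0]] 0.2784297419394987 [ 0.53511079 -0.32292753  0.        ] 171.49302355875068
50 [[230.0, 422.0], [214.0, 444.0], [223.0, 424.0], [207.0, 445.0]] 0.157
60 [[223.0, 424.0], [207.0, 445.0], [215.0, 425.0], [199.0, 446.0]] 0.146
70 [[214.0, 425.0], [198.0, 446.0], [206.0, 424.0], [190.0, 444.0]] 0.138
80 [[205.0, 424.0], [189.0, 444.0], [196.0, 421.0], [180.0, 442.0]] 0.133
90 [[196.0, 421.0], [180.0, 441.0], [186.0, 417.0], [170.0, 437.0]] 0.133
```

Top view of the chest edge in the wrist image: (152,136)–(651,138) puts the side at y≈-0.321 at x=0.535, 171.5°, agreeing with the top camera. In the scene crop the panel hangs at about 80°. Lowering the foot to the bench about 55 mm out.

Emit:
jog_arm(
  motion=[
    [0.05,[0.02,0,0.03],0],
    [0.05,[0.04,0,0.06],0],
    [0.05,[0.05,0,0.09],0],
    [0.05,[0.05,0,0.11],0],
    [0.05,[0.05,0,0.12],0],
    [0.05,[0.05,0,0.126],0],
    [0.05,[0.05,0,0.13],0],
    [0.05,[0.05,0,0.134],0],
    [0.05,[0.05,0,0.134],0],
    [0.05,[0.05,0,0.134],0],
  ],
  squeeze=3,
)

```text
t: 6.78
eef_pos: [0.5417, -0.2778, 0.1234]
ee_rot: [-3.139, -0.0, -1.715]
force: [0.1, 0.5, 0.9]
width: 0.0605
gripper_force: 3.0
```

```bash
python3 -c "
from h import *
s=arm.get_state();p=s['eef_pos'];print(s['force'],(p[:2]-[.535,-.3205])@[.148,.989],p)"
```

```text
[0.0846113  0.46087469 0.91520711] 0.043258712903225416 [ 0.54172582 -0.27776664  0.12344099]
```

Emit:
jog_arm(
  motion=[
    [0.05,[0.004,0,0.001],0],
    [0.05,[0.008,0,0.001],0],
    [0.05,[0.012,0,0.002],0],
    [0.05,[0.016,0,0.003],0],
    [0.05,[0.02,0,0.004],0],
    [0.05,[0.022,0,0.004],0],
    [0.05,[0.023,0,0.005],0],
    [0.05,[0.023,0,0.005],0],
  ],
  squeeze=3,
)

```text
t: 7.45
eef_pos: [0.5378, -0.3009, 0.1169]
ee_rot: [-3.141, -0.0, -1.716]
force: [1.7, 2.4, 1.2]
width: 0.0601
gripper_force: 3.0
```

```bash
python3 - <<'E'
from h import *
s=arm.get_state();p=s['eef_pos'];print(s['force'],(p[:2]-[.535,-.3205])@[.148,.989],p)
a=arm.grab_frame("wrist")[:,:,::-1];b=arm.grab_frame("scene")[90:250,90:290,::-1]
M=np.zeros((600,800,3),np.uint8);M[:280,:373]=cv2.resize(a,(373,280));M[:480,200:]=cv2.resize(b,(600,480),interpolation=cv2.INTER_CUBIC)
cv2.imwrite("pics/t5.png",M[:480,200:])
# predicted outlines for lean with fixed foot
yaw=s['ee_rot'][2];t=np.array([-np.cos(yaw),-np.sin(yaw),0]);w=np.array([-t[1],t[0],0]);up=np.array([0,0,1]);piv=p+[0,0,.0095]
for A in (60,65,70,75,80):
    a=np.radians(A);ax=t*np.cos(a)-up*np.sin(a);n=t*np.sin(a)+up*np.cos(a)
    P=[piv+ax*.132+n*.011+w*k for k in(.03,-.03)]
    print(A,((w2px("scene",P)-[90,90])*3).round().tolist(),(piv+ax*.132-n*.011)[2].round(4))
E
```

```text
[1.73957177 2.42564359 1.174246  ] 0.01976009410674386 [ 0.53783391 -0.30094421  0.11691127]
60 [[384.0, 238.0], [353.0, 279.0]] 0.0066
65 [[377.0, 238.0], [345.0, 279.0]] 0.0021
70 [[369.0, 238.0], [337.0, 279.0]] -0.0014
75 [[360.0, 237.0], [329.0, 277.0]] -0.0039
80 [[352.0, 235.0], [320.0, 275.0]] -0.0055
```

View pics/t5.png

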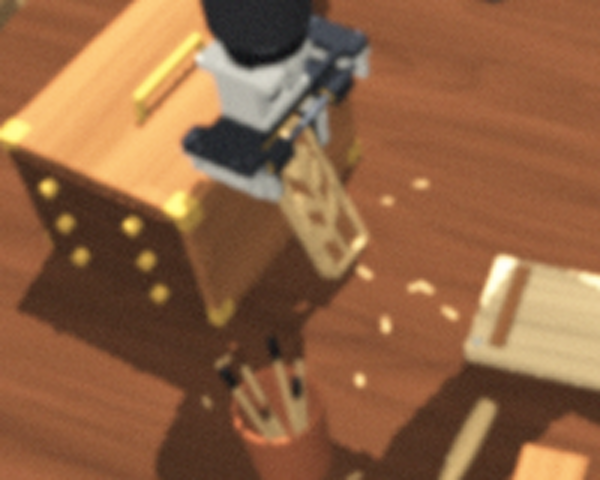

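The foot corners are at (368,238) and (335,278), matching a 70° slope (20° lean), with the top against the chest. Releasing.

Emit:
jog_arm(
  motion=[
    [0.066,[0,0,0],0],
    [0.072,[0,0,0],0],
    [0.088,[0,0,0],0],
    [0.088,[0,0,0],0],
    [0.088,[0,0,0],0],
    [0.088,[0,0,0],0],
    [0.088,[0,0,-0.02],0],
    [0.088,[0,0,-0.05],0],
    [0.088,[0,0,-0.08],0],
    [0.088,[0,0,-0.12],0],
    [0.088,[0,0,-0.15],0],
    [0.088,[0,0,-0.15],0],
  ],
  squeeze=3,
)

```text
t: 8.55
eef_pos: [0.5401, -0.3023, 0.275]
ee_rot: [-3.131, -0.003, -1.715]
force: [0.8, 0.4, 0.9]
width: 0.0877
gripper_force: 0.0
```

```bash
python3 - <<'E'
from h import *
b=arm.grab_frame("scene")[90:250,90:290,::-1];a=arm.grab_frame("top")[150:330,380:560,::-1]
cv2.imwrite("pics/t6.png",np.hstack([cv2.resize(x,(400,400),interpolation=cv2.INTER_CUBIC) for x in(b,a)]))
d([.5028,.352,.15],-5.2)
o=np.array([.535,-.3205,0]);n=np.array([.148,.989,0]);y=np.array([-.989,.148,0])
for f in(.04,.055,.07):
    A=np.arcsin(f/.16);F=o+n*f;ax=-n*np.sin(A)+np.array([0,0,np.cos(A)]);m=n*np.cos(A)+np.array([0,0,np.sin(A)])
    P=[F+m*.022+y*k for k in(-.03,.03)]+[F+m*.022+ax*.16+y*k for k in(-.03,.03)]
    print(f,((w2px("scene",P)-[90,90])*[2,2.5]).round().tolist())
E
```

```text
d [-0.6409  0.1296  0.1183] turn -1.625
0.04 [[217.0, 228.0], [238.0, 195.0], [178.0, 130.0], [202.0, 96.0]]
0.055 [[225.0, 232.0], [246.0, 198.0], [178.0, 132.0], [202.0, 97.0]]
0.07 [[233.0, 235.0], [253.0, 201.0], [178.0, 134.0], [202.0, 100.0]]
```

View pics/t6.png

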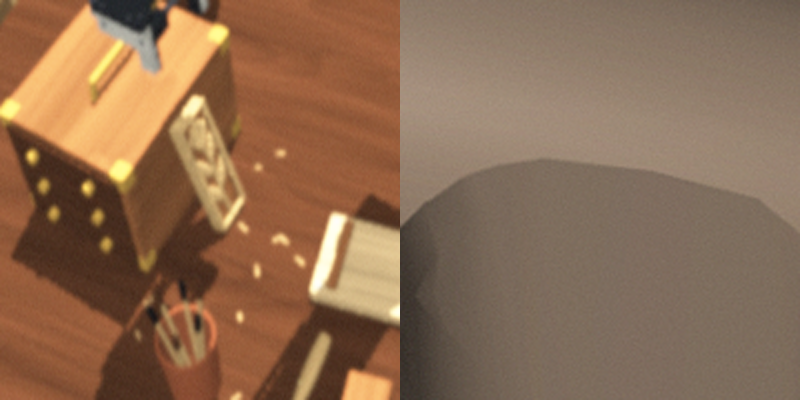

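The panel leans as intended: its corners at (222,230), (243,197), (175,128) and (202,97) match the predicted 20° outline. On to the blank.

Emit:
jog_arm(
  motion=[
    [0.088,[-0.641,0.13,0.03],-1.625],
    [0.088,[-0.641,0.13,0.03],-1.625],
    [0.088,[-0.641,0.13,0.03],-1.625],
    [0.088,[-0.641,0.13,0.03],-1.625],
    [0.088,[-0.641,0.13,0.03],-1.625],
    [0.088,[-0.641,0.13,0.03],-1.625],
    [0.088,[-0.641,0.13,0.03],-1.625],
    [0.088,[-0.641,0.13,0.03],-1.625],
    [0.088,[-0.641,0.13,0.03],-1.625],
    [0.088,[-0.641,0.13,0.03],-1.625],
    [0.088,[-0.641,0.13,0.03],-1.625],
    [0.088,[-0.641,0.13,0.03],-1.625],
    [0.088,[-0.641,0.13,0.03],-1.625],
    [0.088,[-0.641,0.13,0.03],-1.625],
    [0.088,[-0.641,0.13,0.03],-1.625],
    [0.088,[-0.641,0.13,0.03],-1.625],
    [0.088,[-0.641,0.13,0.03],-1.625],
    [0.088,[-0.641,0.13,0.03],-1.625],
    [0.088,[-0.641,0.13,0.03],-1.625],
    [0.088,[-0.641,0.13,0.03],-1.625],
  ],
  squeeze=3,
)

```text
t: 10.32
eef_pos: [0.5013, 0.3512, 0.2365]
ee_rot: [3.141, 0.001, -0.092]
force: [-0.2, -0.1, 0.1]
width: 0.0872
gripper_force: 0.0
```

```bash
python3 - <<'E'
from h import *
s=arm.get_state();T=toolT(s)@arm.camera_params("wrist")['hand_eye']
im=arm.grab_frame("wrist")[:,:,::-1].copy();print(s['eef_pos'],s['ee_rot'])
c=np.array([.4505,.357]);a=np.radians(-5.2);x=np.array([np.cos(a),np.sin(a)]);y=np.array([-x[1],x[0]])
P=[[*(c+i*x+j*y),.022] for i,j in((-.08,.03),(.08,.03),(.08,-.03),(-.08,-.03))]
u=w2px("wrist",P,T).round().astype(int)
cv2.polylines(im,[u.reshape(-1,1,2)],False,(255,0,255),1)
cv2.imwrite("pics/w7.png",cv2.resize(im,None,fx=1.4,fy=1.4,interpolation=cv2.INTER_CUBIC))
d([.5023,.3523,.004],-5.2)
E
```

```text
[0.50132173 0.35118438 0.23650334] [ 3.14058300e+00  7.38143127e-04 -9.15088782e-02]
d [ 0.0007 -0.0014  0.2329] turn -0.001
```

View pics/w7.png

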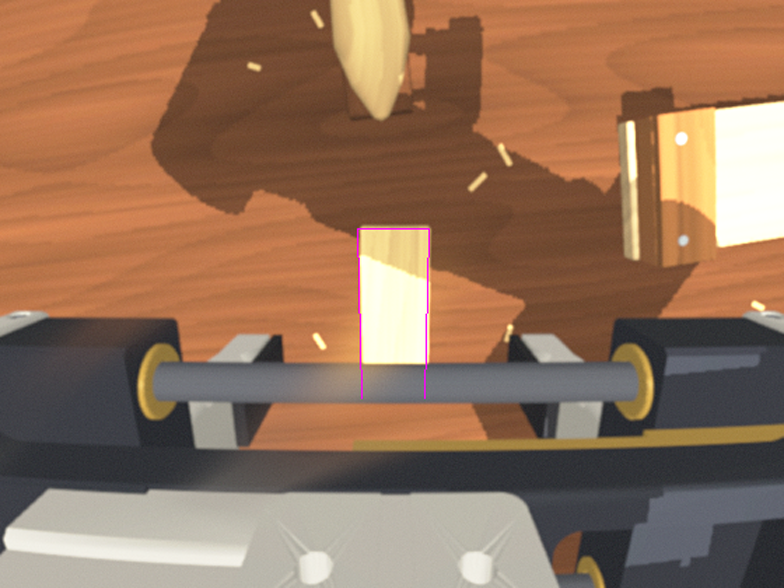

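The predicted blank outline (359–430, 228) lies on the real edges, so I'll grip it.

Emit:
jog_arm(
  motion=[
    [0.088,[0.001,-0.001,0.2],0],
    [0.088,[0.001,-0.001,0.2],0],
    [0.088,[0.001,-0.001,0.2],0],
    [0.088,[0.001,-0.001,0.2],0],
    [0.088,[0.001,-0.001,0.2],0],
    [0.088,[0.001,-0.001,0.22],0],
    [0.088,[0.001,-0.001,0.2325],0],
    [0.088,[0.001,-0.001,0.2325],0],
    [0.088,[0.001,-0.001,0.2325],0],
    [0.05,[0.001,-0.001,0.2325],0],
    [0.05,[0.001,-0.001,0.2325],0],
    [0.05,[0.001,-0.001,0.2325],0],
    [0.05,[0.001,-0.001,0.2325],0],
    [0.05,[0.001,-0.001,0.2325],0],
    [0.05,[0.001,-0.001,0.2325],0],
    [0.05,[0.001,-0.001,0.2325],0],
  ],
  squeeze=4,
)

```text
t: 11.7
eef_pos: [0.5027, 0.3533, 0.0053]
ee_rot: [-3.141, -0.0, -0.09]
force: [-0.6, -1.4, 5.7]
width: 0.0602
gripper_force: 4.0
```

Emit:
jog_arm(
  motion=[
    [0.05,[-0.001,0,-0.006],0],
    [0.05,[-0.002,0,-0.012],0],
    [0.05,[-0.003,0,-0.018],0],
    [0.05,[-0.004,0,-0.023],0],
    [0.05,[-0.006,0,-0.028],0],
    [0.05,[-0.007,0,-0.034],0],
    [0.05,[-0.007,0,-0.034],0],
    [0.05,[-0.007,0,-0.034],0],
  ],
  squeeze=3,
)

```text
t: 12.37
eef_pos: [0.4959, 0.3543, 0.0393]
ee_rot: [-3.14, -0.001, -0.091]
force: [-0.3, 0.6, -0.9]
width: 0.0601
gripper_force: 3.0
```

Emit:
jog_arm(
  motion=[
    [0.05,[0,0,0],0],
    [0.05,[0,0,0],0],
    [0.05,[0,0,0],0],
  ],
  squeeze=25,
)

```text
t: 12.62
eef_pos: [0.496, 0.3541, 0.0386]
ee_rot: [-3.141, -0.0, -0.091]
force: [1.2, -0.0, 1.2]
width: 0.0595
gripper_force: 25.0
```

```bash
python3 -c "
from h import *
c=np.array([.5502,.0177]);a=np.radians(94);x=np.array([np.cos(a),np.sin(a)])
d([*(c-.0647*x),.11],-86)"
```

```text
d [ 0.0949  0.394  -0.0716] turn 1.41
```

Emit:
jog_arm(
  motion=[
    [0.05,[0,0,-0.04],0],
    [0.05,[0,0,-0.08],0],
    [0.05,[0,0.02,-0.12],0.1],
    [0.05,[0.095,0.394,-0.12],1.41],
    [0.05,[0.095,0.394,-0.12],1.41],
    [0.05,[0.095,0.394,-0.12],1.41],
    [0.05,[0.095,0.394,-0.12],1.41],
    [0.05,[0.095,0.394,-0.12],1.41],
    [0.05,[0.095,0.394,-0.12],1.41],
    [0.05,[0.095,0.394,-0.12],1.41],
    [0.05,[0.095,0.394,-0.12],1.41],
    [0.05,[0.095,0.394,-0.12],1.41],
    [0.05,[0.095,0.394,-0.12],1.41],
    [0.05,[0.095,0.394,-0.12],1.41],
    [0.05,[0.095,0.394,-0.12],1.41],
    [0.05,[0.095,0.394,-0.12],1.41],
    [0.05,[0.095,0.394,-0.072],1.41],
    [0.05,[0.095,0.394,-0.072],1.41],
    [0.05,[0.095,0.394,-0.072],1.41],
  ],
  squeeze=25,
)

```text
t: 14.2
eef_pos: [0.5521, -0.0468, 0.1082]
ee_rot: [3.135, -0.001, -1.498]
force: [-0.1, -0.8, -1.3]
width: 0.0599
gripper_force: 25.0
```

```bash
python3 - <<'E'
from h import *
s=arm.get_state();print(s['eef_pos'],s['force'])
im=arm.grab_frame("scene")[:,:,::-1].copy();cv2.imwrite("pics/x1.png",im)
p=s['eef_pos'];yaw=s['ee_rot'][2];t=np.array([-np.cos(yaw),-np.sin(yaw),0]);w=np.array([-t[1],t[0],0]);up=np.array([0,0,1]);piv=p+[0,0,.0057]
hsv=cv2.cvtColor(im,cv2.COLOR_BGR2HSV);L=cv2.cvtColor(im,cv2.COLOR_BGR2GRAY)
for A in(5,10,15,20,25):
    a=np.radians(A);ax=t*np.cos(a)-up*np.sin(a);n=t*np.sin(a)+up*np.cos(a)
    # brightness just inside / outside the far top edge, and the two long edges
    q=lambda l,k,h=.011:[L[int(round(v)),int(round(u))] for u,v in w2px("scene",[piv+ax*l+n*h+w*kk for kk in np.atleast_1d(k)])]
    print(A,'in',q(.128,[-.02,0,.02]),'out',q(.137,[-.02,0,.02]),'endface',q(.132,[-.02,0,.02],.004),'sideIn',q(.1,[-.026,.026]),'sideOut',q(.1,[.034]))
u=w2px("scene",[piv+ (t*np.cos(.262)-up*np.sin(.262))*.132])[0];print(u)
d([.5547,-.0468,.11],-86)
E
```

```text
[ 0.55210558 -0.04683601  0.10816836] [-0.12523416 -0.81116048 -1.32050572]
5 in [np.uint8(178), np.uint8(188), np.uint8(109)] out [np.uint8(142), np.uint8(121), np.uint8(106)] endface [np.uint8(146), np.uint8(157), np.uint8(110)] sideIn [np.uint8(188), np.uint8(112)] sideOut [np.uint8(111)]
10 in [np.uint8(184), np.uint8(173), np.uint8(149)] out [np.uint8(120), np.uint8(80), np.uint8(115)] endface [np.uint8(153), np.uint8(176), np.uint8(157)] sideIn [np.uint8(190), np.uint8(122)] sideOut [np.uint8(113)]
15 in [np.uint8(190), np.uint8(182), np.uint8(188)] out [np.uint8(149), np.uint8(135), np.uint8(121)] endface [np.uint8(184), np.uint8(172), np.uint8(170)] sideIn [np.uint8(183), np.uint8(165)] sideOut [np.uint8(122)]
20 in [np.uint8(181), np.uint8(184), np.uint8(184)] out [np.uint8(201), np.uint8(146), np.uint8(105)] endface [np.uint8(175), np.uint8(178), np.uint8(183)] sideIn [np.uint8(172), np.uint8(184)] sideOut [np.uint8(173)]
25 in [np.uint8(166), np.uint8(187), np.uint8(179)] out [np.uint8(183), np.uint8(153), np.uint8(170)] endface [np.uint8(167), np.uint8(189), np.uint8(183)] sideIn [np.uint8(164), np.uint8(183)] sideOut [np.uint8(185)]
[311.82163492 189.45236563]
d [ 0.0001 -0.001   0.0001] turn 0.003
```

The brightness profile of the far edge fits a 15° tilt, and the tool is within 1 mm of target. Lowering the free end between the guides.

Emit:
jog_arm(
  motion=[
    [0.05,[0,-0.001,0.015],0.003],
    [0.05,[0,-0.001,0.03],0.003],
    [0.05,[0,-0.001,0.038],0.003],
    [0.05,[0,-0.001,0.044],0.003],
    [0.05,[0,-0.001,0.049],0.003],
    [0.05,[0,-0.001,0.049],0.003],
    [0.05,[0,-0.001,0.049],0.003],
  ],
  squeeze=25,
)

```text
t: 14.83
eef_pos: [0.5558, -0.047, 0.0621]
ee_rot: [-3.141, -0.0, -1.503]
force: [0.1, 0.6, -1.0]
width: 0.0596
gripper_force: 25.0
```

Emit:
jog_arm(
  motion=[
    [0.05,[0,0.001,0.002],0],
    [0.05,[0,0.001,0.003],0],
    [0.05,[0,0.001,0.003],0],
    [0.05,[0,0.001,0.003],0],
  ],
  squeeze=25,
)

```text
t: 15.17
eef_pos: [0.5546, -0.0471, 0.0588]
ee_rot: [-3.141, 0.0, -1.504]
force: [-0.3, -0.2, -2.1]
width: 0.0598
gripper_force: 25.0
```

Emit:
jog_arm(
  motion=[
    [0.05,[-0.004,0.001,0],0],
    [0.05,[-0.008,0.001,0],0],
    [0.05,[-0.012,0.001,0],0],
    [0.05,[-0.016,0.001,0],0],
    [0.05,[-0.018,0.001,0],0],
    [0.05,[-0.018,0.001,0],0],
    [0.05,[-0.018,0.001,0],0],
  ],
  squeeze=25,
)

```text
t: 15.75
eef_pos: [0.5524, -0.0297, 0.0588]
ee_rot: [3.142, -0.001, -1.503]
force: [1.0, -6.0, -0.2]
width: 0.0599
gripper_force: 25.0
```

The 6 N push puts the leading corner against the head block at x≈+83 mm, as geometry predicts. Next: ease the grip, back off a little, and lower along the arc.

Emit:
jog_arm(
  motion=[
    [0.05,[0.002,0,0.003],0],
    [0.05,[0.002,0,0.007],0],
    [0.05,[0.002,0,0.011],0],
    [0.05,[0.003,0,0.015],0],
    [0.05,[0.003,0,0.02],0],
    [0.05,[0.003,0,0.024],0],
    [0.05,[0.003,0,0.028],0],
    [0.05,[0.003,0,0.028],0],
  ],
  squeeze=5,
)

```text
t: 16.42
eef_pos: [0.5521, -0.0322, 0.0295]
ee_rot: [3.141, -0.0, -1.504]
force: [0.4, -0.8, -0.9]
width: 0.0598
gripper_force: 5.0
```

Emit:
jog_arm(
  motion=[
    [0.05,[0.001,0,0.002],0],
    [0.05,[0.001,0,0.004],0],
    [0.05,[0.001,0,0.006],0],
    [0.05,[0.001,0,0.007],0],
    [0.05,[0.001,0,0.007],0],
    [0.05,[0.001,0,0.007],0],
  ],
  squeeze=4,
)

```text
t: 16.92
eef_pos: [0.5525, -0.0332, 0.0236]
ee_rot: [3.142, -0.0, -1.504]
force: [0.3, -0.8, -0.7]
width: 0.0599
gripper_force: 4.0
```

Emit:
jog_arm(
  motion=[
    [0.066,[0,0,0],0],
    [0.075,[0,0,0],0],
    [0.088,[0,0,0],0],
    [0.088,[0,0,0],0],
    [0.088,[0,0,0],0],
    [0.088,[0,0,0],0],
    [0.088,[0,0,-0.03],0],
    [0.088,[0,0,-0.07],0],
    [0.088,[0,0,-0.11],0],
    [0.088,[0,0,-0.15],0],
    [0.088,[0,0,-0.19],0],
    [0.088,[0,0,-0.226],0],
    [0.088,[0,0,-0.226],0],
    [0.088,[0,0,-0.226],0],
  ],
  squeeze=3,
)

```text
t: 18.08
eef_pos: [0.5537, -0.033, 0.2524]
ee_rot: [-3.136, 0.001, -1.504]
force: [1.1, 0.4, -1.0]
width: 0.0874
gripper_force: 0.0
```

```bash
python3 - <<'E'
from h import *
s=arm.get_state();T=toolT(s)@arm.camera_params("wrist")['hand_eye'];print(s['eef_pos'],s['width'])
im=arm.grab_frame("wrist").copy();cv2.imwrite("pics/w9.png",im[:,:,::-1]);L=cv2.cvtColor(im,cv2.COLOR_RGB2GRAY).astype(int)
c=np.array([.5502,.0177]);a=np.radians(94);x=np.array([np.cos(a),np.sin(a)]);y=np.array([-x[1],x[0]])
def line(n,pts,z):
    u=w2px("wrist",[[*(c+i*x+j*y),z] for i,j in pts],T);print(n,[tuple(im[int(round(v)),int(round(uu))].tolist()) for uu,v in u])
# along x through the stop end, along y across the middle, at top-of-blank height
line('x end',[(i/1000,0) for i in range(-100,-68,2)],.04)
for X in(-.07,-.04): line('y- %g'%X,[(X,j/1000) for j in range(-40,-20,2)],.04);line('y+ %g'%X,[(X,j/1000) for j in range(20,40,2)],.04)
E
```

```text
[ 0.55366285 -0.03295531  0.25238993] 0.08736750922731636
x end [(254, 246, 180), (253, 196, 109), (254, 206, 115), (255, 225, 131), (255, 223, 127), (255, 223, 126), (254, 217, 119), (254, 232, 151), (255, 255, 241), (255, 255, 220), (253, 235, 156), (255, 255, 219), (255, 255, 216), (255, 255, 218), (255, 255, 219), (255, 255, 218)]
y- -0.07 [(255, 255, 243), (255, 255, 248), (255, 255, 229), (254, 247, 191), (246, 227, 167), (252, 236, 171), (255, 255, 201), (255, 255, 239), (255, 255, 234), (255, 255, 229)]
y+ -0.07 [(255, 254, 217), (255, 255, 224), (255, 255, 234), (255, 255, 227), (255, 255, 226), (255, 255, 237), (255, 255, 250), (255, 255, 251), (255, 255, 251), (255, 255, 249)]
y- -0.04 [(255, 255, 240), (255, 255, 241), (255, 255, 240), (254, 244, 187), (246, 225, 165), (247, 226, 164), (255, 255, 211), (255, 255, 238), (255, 255, 235), (255, 255, 226)]
y+ -0.04 [(255, 255, 220), (255, 255, 228), (255, 255, 229), (255, 255, 229), (255, 255, 229), (255, 255, 230), (255, 255, 235), (255, 255, 247), (255, 255, 248), (255, 255, 241)]
```

The blank's stop-end edge shows at x≈-80 mm, with sides at y≈-29 and +31 mm. That's centred within about 1 mm. I can't view more pictures, so I'll check flatness with a light touch of the closed fingers at its known top height (40 mm).

Emit:
jog_arm(
  motion=[
    [0,[0,0,0],0],
    [0,[0,0,0.04],0],
    [0,[0,0,0.08],0],
    [0,[0,0,0.12],0],
    [0,[0,0,0.15],0],
    [0,[0,0,0.18],0],
    [0,[0,0,0.195],0],
    [0,[0,0,0.203],0],
    [0,[0,0,0.206],0],
    [0,[0,0,0.206],0],
    [0,[0,0,0.206],0],
  ],
  squeeze=3,
)

```text
t: 19.05
eef_pos: [0.5531, -0.0331, 0.0442]
ee_rot: [-3.141, -0.0, -1.503]
force: [0.6, 0.1, -0.2]
width: 0.0198
gripper_force: 0.0
```

Emit:
jog_arm(
  motion=[
    [0,[0,0,0.002],0],
    [0,[0,0,0.002],0],
    [0,[0,0,0.002],0],
  ],
  squeeze=3,
)

```text
t: 19.3
eef_pos: [0.553, -0.0331, 0.0424]
ee_rot: [-3.14, 0.0, -1.504]
force: [0.1, 0.0, 0.3]
width: 0.0019
gripper_force: 0.0
```

Emit:
jog_arm(
  motion=[
    [0,[0,0,0.002],0],
    [0,[0,0,0.003],0],
    [0,[0,0,0.003],0],
  ],
  squeeze=3,
)

```text
t: 19.55
eef_pos: [0.5531, -0.0331, 0.0403]
ee_rot: [-3.14, -0.0, -1.503]
force: [-5.1, 1.4, 15.1]
width: 0.0005
gripper_force: 7.4
```

Firm contact at 40–41 mm means the blank is flat on the floor. Retracting and rechecking both pieces.

Emit:
jog_arm(
  motion=[
    [0,[0,0,-0.03],0],
    [0,[0,0,-0.07],0],
    [0,[0,0,-0.11],0],
    [0,[0,0,-0.15],0],
    [0,[0,0,-0.19],0],
    [0,[0,0,-0.212],0],
    [0,[0,0,-0.212],0],
    [0,[0,0,-0.212],0],
    [0,[0,0,-0.212],0],
    [0,[0,0,-0.212],0],
  ],
  squeeze=3,
)

```text
t: 20.38
eef_pos: [0.5518, -0.0333, 0.2494]
ee_rot: [3.14, -0.0, -1.504]
force: [-0.2, -0.6, -1.0]
width: 0.0003
gripper_force: 0.0
```

```bash
python3 - <<'E'
from h import *
s=arm.get_state();T=toolT(s)@arm.camera_params("wrist")['hand_eye']
im=arm.grab_frame("wrist").copy()
c=np.array([.5502,.0177]);a=np.radians(94);x=np.array([np.cos(a),np.sin(a)]);y=np.array([-x[1],x[0]])
def line(n,pts,z):
    u=w2px("wrist",[[*(c+i*x+j*y),z] for i,j in pts],T);print(n,[im[int(round(v)),int(round(uu)),2].item() for uu,v in u])
line('x end',[(i/1000,0) for i in range(-100,-68,2)],.04)
for X in(-.07,-.04): line('y- %g'%X,[(X,j/1000) for j in range(-40,-20,2)],.04);line('y+ %g'%X,[(X,j/1000) for j in range(20,40,2)],.04)
old=cv2.imread("pics/t6.png")[:,:400];n=cv2.resize(arm.grab_frame("scene")[90:250,90:290,::-1],(400,400),interpolation=cv2.INTER_CUBIC)
print('panel change',np.abs(old.astype(int)-n)[90:235,165:250].mean())
arm.job_done()
E
```

```text
x end [237, 119, 125, 131, 132, 132, 122, 134, 244, 180, 187, 224, 222, 220, 221, 223]
y- -0.07 [244, 249, 240, 200, 171, 177, 201, 241, 237, 235]
y+ -0.07 [221, 233, 238, 233, 230, 229, 246, 253, 252, 251]
y- -0.04 [243, 243, 244, 188, 170, 168, 215, 241, 238, 231]
y+ -0.04 [224, 227, 235, 230, 227, 217, 249, 251, 249, 224]
panel change 4.610304259634889
the job is handed in; nothing more can be done
```

The job is handed in at about 20 s of the 54 s allowed: by my checks the panel leans at about 20° against the chest and the blank lies flat in the pocket, centred to about 1 mm, both released; no verdict was returned.

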